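Switch the rinse basin from filling to draining

TASK

The glasses in the scullery rinse basin are done and the basin should now be drained. First shut off the fill valve by pushing its round knob, which is standing out, fully home; then open the drain valve by pulling the knob with the crossbar right out until it clicks. Leave the slim dosing knob as it is.

Things in the scene. Friction and masses are not known exactly. Their poses are not given: they have to be found in the camera images.
- station: Fixed rinse station: plinth 500 x 500 x 10 mm, low basin of glasses at the back (top 110 mm), before it a row of three like steel valve blocks (100 mm wide, top 100 mm, 125 mm apart, order varies). Origin: on the table below the middle block's front face. x: level, from the front faces back into the basin (knobs push home along +x, pull out along -x); y along the row, leftwards; z up.
- fill_grip (a point): Centre of the fill knob: black round drum, 38 mm across, 26 mm long along its level 12 mm stem. Starts out. Axes as the station's. All knobs are 75 mm above the table and slide 40 mm between stops: centre 50 mm before the block's face when home, 90 mm when out. A detent snaps a knob to the nearer end from half-way; about 8 N gets it over.
- drain_grip (a point): Centre of the drain knob: black crossbar (T handle), 56 mm wide across its stem (along the station's y), 16 mm thick along the stem, 18 mm high. Starts home (50 mm before the face). Slides as the fill knob does. Axes as the station's. A teaspoon lies on the plinth under the knobs, below 20 mm.
- dose_grip (a point): Centre of the dosing knob: black slim bar in line with its stem, 14 mm wide, 34 mm long, 18 mm high. Starts home, to be left alone. Axes as the station's.

How it is judged:
By the outcome, as a careful person would: the job done as asked, in the order asked, and still so for the second after the job is handed in, with the robot touching nothing.
It also fails if it takes over 45 s, if anything falls off the work surface, if the arm or the gripper's body presses on something with over 40 N, if the wrist force passes 120 N, or if a joint passes its speed limit or range.

ROBOT

A 6-joint arm with a two-finger parallel gripper is mounted at the origin on the work surface. World frame = base frame: x ahead of the robot, y to its left, z up, the work surface at z = 0. Lengths are in m, angles in rad, forces in N, time in s.
With the tool pointing down it reaches from about 0.325 to 0.75 m from the base axis. Payload 7.6 kg.
Tool frame: the origin (TCP) lies midway between the tips of the shut fingers; the grasp point (between the pads) lies 19 mm behind it; x points along the fingers, y is the direction in which the jaws open and shut, and the axes are right-handed (so a half turn about x gives the same grasp; the last joint's range is limited). The gripper opens to 85 mm and grips with 20 to 120 N. Pads are 22 mm wide; open, the fingers measure 114 mm over their backs; the gripper's body (76 mm by 85 mm) begins 54 mm behind the grasp point. The pads swing forward as they close: fully open they stand 13 mm farther back than shut.
Start: joints at [-1.23, 0.052, 1.401, -0, 1.689, -0.07], TCP at [0.21, -0.481, 0.231] pointing down, gripper open.
Joint ranges: [-2.9, 2.9], [-0.91, 2.17], [0.12, 2.37], [-1.06, 4.2], [0.26, 2.73], [-2.93, 2.93]. Speed limits (rad/s): [2.57, 2.57, 3.01, 3.14, 3.14, 3.14].

INTERFACE

Orientations are given as [roll, pitch, yaw] about the fixed x, y, z axes, in that order (R = Rz(yaw) Ry(pitch) Rx(roll)).
In Python, from rig import * gives the robot as it stands. The module is installed in compiled form; this text tells all that it offers.
- The arm moves only by the shell command python3 -m inch 'ROWS' [OPENING] [FORCE]. ROWS is JSON, a list of rows, each a list of 2 entries, a list of its own where there are three numbers: the shift along the tool's x, y, z in m, then the turn about the tool's x in rad. In form: [[[tx, ty, tz], yaw], ...]. A call has 1 to 20 rows; each row is the pose to reach, as a shift and turn from the pose commanded when the call began, along the tool's axes at that moment; what a row does not reach only later rows make up. A row lasts 1/12 s, in which the tool goes at most 41.7 mm and 7.16 degrees, less where a joint would pass 70% of its speed; a pose out of reach is approached as far as the arm can. A call with a gripper value outside its range is refused whole. OPENING is the opening, from -1 (shut) to 1 (fully open), set as the call begins (- or left out, the last holds). The fingers move at their own pace and stop on an object; FORCE is the grip in N (left out, the last holds). Time passes only in rows, so rows that repeat a pose let the fingers close. It gives the time, the measured TCP pose, the force and the opening at its end, in the units of the state.
- sense(): the state, without advancing time (a new reading comes with each control period).
- camera(name): name is "scene" or "side" or "wrist"; returns the picture (384x512x3 uint8, red, green, blue); there is no depth.
- calibration(name): a dict with "fx", "fy", "cx", "cy" (pixels), "R" (3x3) and "t" (3): a world point X has camera coordinates R X + t; the wrist camera has in their place "mount" (4x4, takes a point from camera to tool coordinates, whose origin is the TCP and whose axes are the tool frame's). Camera axes: x right, y down, z forward; pixel columns grow to the right and rows downward; lengths in m; the calibration is good to about 2 mm. The wrist camera is an equidistant fisheye: a pixel r from the principal point sees the ray r / f radians off the axis. A picture is of the moment at which its call begins: read the wrist's pose just before it. calibration takes no time and is no camera call.
- finish_job(): hands the job in, once; it reports no verdict.
Trained networks look in the newest picture that a camera, given by its name, has taken for a name from the list of things; names that differ only in an ending like _2 or _b are one class to them, and where a whole thing is asked for, a point or a joint stands for the part that bears it (a point fixed in the world has none). Each returns a list of dicts, best first, with "score" (0 to 1); they miss things now and then, are a little off and sometimes report something else, mostly with a low value. They report only what shows in the picture. A call takes as long as a camera call.
- recognise(camera, label): "position" ([row, column] in pixels, amid what is visible of it).
- trace(camera, label): "mask" (384x512 bool, what is visible of it) and "position" ([row, column] in pixels, amid what is visible of it).
The state is a dict: "t": time; "q": joint angles; "qd": joint speeds; "effort": joint torques, N m; "tool_pos": TCP position; "eef_rot": TCP orientation; "contact_force": force on the tool from outside, world axes, zero at the start; "ft_torque": the same for the moment, N m; "grip_width": opening from 0.0 (shut) to 1.0 (fully open).
Only numpy, scipy, OpenCV 4.12 (cv2) and the standard library are available. Lean on these libraries where they do the work, as an engineer would, in place of code of your own. Each camera call takes 0.05 s, during which the arm holds its last target. There are 200 camera calls.

## Working session

There is one attempt and no reset: what is moved stays moved. The work goes in short steps, Python scripts to look and compute and a shell command to move; the robot and the scene stay as the last step left them, time stands still between calls to the robot, and variables do not carry over. Pictures are saved under pics/ and viewed, about 8 in all and at most 12, crops included, and the job is handed in when it is done.

```bash
mkdir -p pics; python3 - <<'E'
from rig import *
import cv2,numpy as np
s=sense();print(s['t'],s['tool_pos'],s['eef_rot'],s['grip_width'])
ims=[]
for c in ["scene","side"]:
    im=camera(c);ims.append(im)
    k=calibration(c);print(c,{a:np.round(b,3).tolist() for a,b in k.items()})
    for l in ["station","fill_grip","drain_grip","dose_grip"]:
        print(c,l,[(np.round(d['position']).tolist(),round(d['score'],2)) for d in recognise(c,l)][:3])
cv2.imwrite('pics/a.png',cv2.resize(np.vstack(ims),None,fx=.78,fy=.78)[:,:,::-1])
print(calibration("wrist"))
E
```

```text
0.0 [ 0.20956644 -0.48103344  0.23046788] [-1.64513145  1.56922683  1.90721987] 1.0002954549437904
scene {'fx': 396.625, 'fy': 396.625, 'cx': 249.333, 'cy': 192.832, 'R': [[-0.477, 0.879, -0.014], [0.739, 0.392, -0.548], [-0.476, -0.272, -0.836]], 't': [0.215, -0.385, 0.981]}
scene station [([301.0, 152.0], 0.61)]
scene fill_grip [([162.0, 177.0], 0.84)]
scene drain_grip [([208.0, 220.0], 0.63)]
scene dose_grip [([251.0, 292.0], 0.81)]
side {'fx': 499.396, 'fy': 499.396, 'cx': 250.672, 'cy': 197.368, 'R': [[-0.892, -0.452, 0.021], [-0.269, 0.493, -0.827], [0.364, -0.743, -0.561]], 't': [0.51, 0.219, 0.716]}
side station [([203.0, 134.0], 0.83)]
side fill_grip [([177.0, 287.0], 0.96)]
side drain_grip [([204.0, 231.0], 0.69)]
side dose_grip [([237.0, 184.0], 0.59)]
{'fx': 297.3186396354542, 'fy': 297.3186396354542, 'cx': 255.38413742999742, 'cy': 185.17521407976452, 'mount': array([[-7.25593928e-04, -3.25925380e-01,  9.45395219e-01,
        -1.42440923e-01],
       [ 9.99999383e-01, -1.03152772e-03,  4.11883208e-04,
         1.95231405e-04],
       [ 8.40958186e-04,  9.45394935e-01,  3.25925928e-01,
        -8.19717087e-02],
       [ 0.00000000e+00,  0.00000000e+00,  0.00000000e+00,
         1.00000000e+00]])}
```

View pics/a.png

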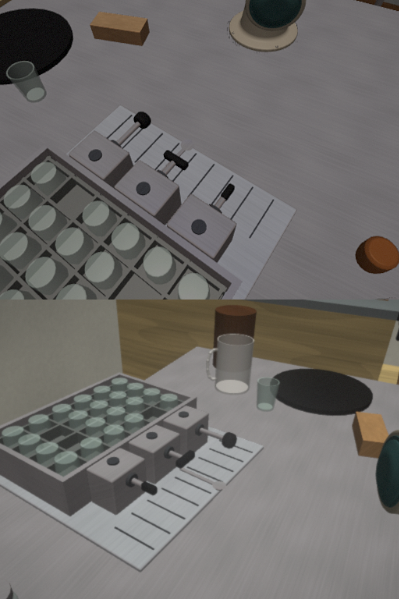

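The fill knob is out (scene ~[160,180]), the drain crossbar is in the middle (~[206,224]) and the dosing bar is at the near end (~[247,291]). A spoon lies below the knobs. The detections agree with these positions.

```bash
cat > h.py <<'E'
from rig import *
import cv2,numpy as np
from scipy.spatial.transform import Rotation as Ro
def ray(c,rc):
    k=calibration(c);R=np.array(k['R']);t=np.array(k['t'])
    d=R.T@np.array([(rc[1]-k['cx'])/k['fx'],(rc[0]-k['cy'])/k['fy'],1]);return -R.T@t,d
def atz(c,rc,z=.075):
    o,d=ray(c,rc);return o+d*(z-o[2])/d[2]
def wray(rc,s):
    k=calibration('wrist');M=k['mount'];u=np.array([rc[1]-k['cx'],rc[0]-k['cy']]);r=np.hypot(*u);a=r/k['fx']
    d=np.r_[np.sin(a)*u/r,np.cos(a)];R=Ro.from_euler('xyz',s['eef_rot']).as_matrix()
    return R@M[:3,3]+s['tool_pos'],R@M[:3,:3]@d
def watz(rc,s,z=.075):
    o,d=wray(rc,s);return o+d*(z-o[2])/d[2]
def totool(v,s): return Ro.from_euler('xyz',s['eef_rot']).as_matrix().T@v
E
python3 - <<'E'
from h import *
for c in ["scene","side"]:
    camera(c)
    for l in ["fill_grip","drain_grip","dose_grip"]:
        d=trace(c,l)[0];m=d['mask'];rc=np.argwhere(m).mean(0)
        print(c,l,d['score'],m.sum(),d['position'],np.argwhere(m).min(0),np.argwhere(m).max(0),atz(c,d['position']).round(4))
s=sense();print(Ro.from_euler('xyz',s['eef_rot']).as_matrix().round(3))
E
```

```text
scene fill_grip 0.92 559 [155.1, 178.9] [143 151] [184 193] [ 0.5363 -0.0917  0.075 ]
scene drain_grip 0.63 527 [207.7, 222.6] [192 209] [222 241] [0.5925 0.0296 0.075 ]
scene dose_grip 0.68 312 [251.6, 290.1] [236 276] [266 300] [0.6108 0.1562 0.075 ]
side fill_grip 0.96 508 [174.8, 289.1] [165 256] [190 302] [ 0.5456 -0.1069  0.075 ]
side drain_grip 0.85 412 [201.9, 234.2] [194 217] [216 249] [0.5942 0.023  0.075 ]
side dose_grip 0.75 321 [238.3, 187.1] [230 169] [250 200] [0.6113 0.1471 0.075 ]
[[ 0.     0.399 -0.917]
 [-0.    -0.917 -0.399]
 [-1.     0.     0.   ]]
```

```bash
python3 -m inch '[[[0.0,-0.07,-0.14],0.12],[[0.01,-0.228,-0.454],0.56],[[0.01,-0.228,-0.454],0.56],[[0.01,-0.228,-0.454],0.56],[[0.01,-0.228,-0.454],0.56],[[0.01,-0.228,-0.454],0.56],[[0.01,-0.228,-0.454],0.56],[[0.01,-0.228,-0.454],0.56],[[0.01,-0.228,-0.454],0.56],[[0.01,-0.228,-0.454],0.56],[[0.01,-0.228,-0.454],0.56],[[0.01,-0.228,-0.454],0.56],[[0.01,-0.228,-0.454],0.56],[[0.01,-0.228,-0.454],0.56],[[0.01,-0.228,-0.454],0.56],[[0.01,-0.228,-0.454],0.56],[[0.01,-0.228,-0.454],0.56]]' 1 60
python3 - <<'E'
from h import *
s=sense();im=camera('wrist')
print(s['t'],s['tool_pos'],Ro.from_euler('xyz',s['eef_rot']).as_matrix().round(3))
P={}
for l in ["fill_grip","drain_grip","dose_grip"]:
    for d in trace('wrist',l)[:2]:
        m=d['mask'];print(l,round(d['score'],2),m.sum(),d['position'],np.argwhere(m).min(0),np.argwhere(m).max(0),watz(d['position'],s).round(4))
cv2.imwrite('pics/b.png',im[:,:,::-1])
E
```

```text
t: 2.32
tool_pos: [0.5344, -0.092, 0.2215]
eef_rot: [2.072, 1.57, -1.221]
contact_force: [-0.2, -0.0, 1.4]
grip_width: 1.002
2.3167 [ 0.53439067 -0.09200571  0.22146549] [[ 0.    -0.15  -0.989]
 [-0.    -0.989  0.15 ]
 [-1.     0.    -0.   ]]
fill_grip 0.71 1694 [168.6, 251.5] [ 97 236] [191 271] [ 0.5354 -0.0897  0.075 ]
drain_grip 0.8 1195 [140.6, 131.2] [103 108] [152 158] [0.5855 0.0297 0.075 ]
dose_grip 0.65 623 [145.0, 38.3] [116  35] [165  53] [0.6071 0.1589 0.075 ]
```

View pics/b.png

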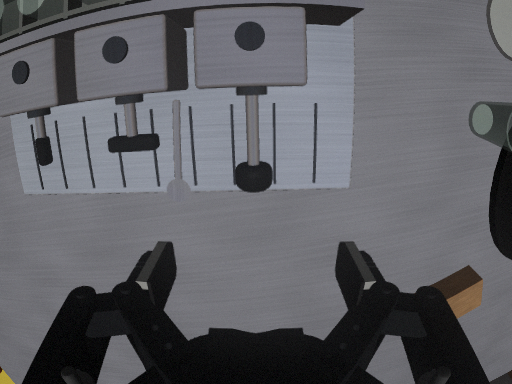

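The fill drum shows at about [176,253], its stem running vertically up to [92,251]. The drain crossbar is at [143,133], dose bar at [151,43]. The tool yaw looks nearly aligned.

```bash
python3 - <<'E'
from h import *
s=sense()
for n,rc,z in [('fill',(176,253),.08),('fillstem',(100,252),.081),('fs2',(155,253),.081),('drain',(143,133),.08),('dL',(145,109),.08),('dR',(142,158),.08),('dose',(151,43),.08),('topA',(86,196),.1),('topB',(84,306),.1),('plA',(193,25),.01),('plB',(187,350),.01)]:
    p=watz(rc,s,z);print(n,p.round(4),totool(p-s['tool_pos'],s).round(4))
E
```

```text
fill [ 0.5291 -0.09    0.08  ] [ 0.1416 -0.001   0.0057]
fillstem [ 0.6037 -0.1006  0.081 ] [ 0.1406 -0.0017 -0.0696]
fs2 [ 0.5507 -0.0934  0.081 ] [ 0.1406 -0.0009 -0.0161]
drain [0.5834 0.0262 0.08  ] [ 0.1416 -0.1241 -0.0305]
dL [0.5868 0.0549 0.08  ] [ 0.1416 -0.1529 -0.0296]
dR [ 0.5792 -0.0013  0.08  ] [ 0.1416 -0.0963 -0.0305]
dose [0.5989 0.1495 0.08  ] [ 0.1415 -0.2483 -0.0274]
topA [ 0.6254 -0.0541  0.1   ] [ 0.1216 -0.051  -0.0841]
topB [ 0.6122 -0.1501  0.1   ] [ 0.1216  0.046  -0.0855]
plA [0.5383 0.281  0.01  ] [ 0.2115 -0.3692  0.0524]
plB [ 0.4742 -0.2092  0.01  ] [0.2116 0.1251 0.0421]
```

```bash
python3 -m inch '[[[0,-0.001,0.03],0],[[0,-0.001,0.06],0],[[0.03,-0.001,0.06],0],[[0.065,-0.001,0.06],0],[[0.1,-0.001,0.06],0],[[0.135,-0.001,0.06],0],[[0.161,-0.001,0.06],0],[[0.161,-0.001,0.06],0],[[0.161,-0.001,0.05],0],[[0.161,-0.001,0.04],0],[[0.161,-0.001,0.035],0],[[0.161,-0.001,0.03],0],[[0.161,-0.001,0.025],0],[[0.161,-0.001,0.02],0],[[0.161,-0.001,0.015],0],[[0.161,-0.001,0.01],0],[[0.161,-0.001,0.005],0],[[0.161,-0.001,0],0],[[0.161,-0.001,-0.005],0]]' -1 60
python3 - <<'E'
from h import *
s=sense();im=camera('wrist');print(s['t'],s['tool_pos'],s['contact_force'])
cv2.imwrite('pics/c.png',im[:,:,::-1])
E
```

```text
t: 4.1
tool_pos: [0.5406, -0.0909, 0.0606]
eef_rot: [2.93, 1.57, -0.361]
contact_force: [-0.3, 0.1, 0.2]
grip_width: -0.001
4.1 [ 0.5406122  -0.09094735  0.06056742] [-0.28633743  0.13483004  0.2263164 ]
```

View pics/c.png

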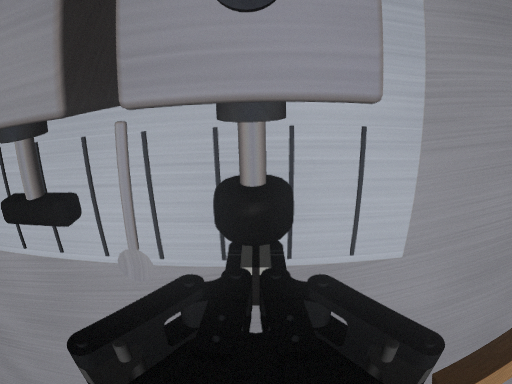

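The fill knob ([210,253]) is now about level with the drain bar ([208,40]), and the force is near zero. I'll keep pushing in small steps until I feel the stop.

```bash
python3 -m inch '[[[0,0,-0.002],0],[[0,0,-0.004],0],[[0,0,-0.004],0]]'; python3 -m inch '[[[0,0,-0.002],0],[[0,0,-0.004],0],[[0,0,-0.004],0]]'
```

```text
t: 4.4
tool_pos: [0.5441, -0.0914, 0.0603]
eef_rot: [2.217, 1.571, -1.073]
contact_force: [0.5, -0.9, 0.5]
grip_width: 0.003
t: 4.65
tool_pos: [0.5451, -0.0915, 0.0601]
eef_rot: [-0.003, 1.562, 2.99]
contact_force: [-16.9, 2.5, 11.5]
grip_width: -0.002
```

That is the stop, at 17 N. I'll back off, rise and move over to look at the drain knob.

```bash
python3 -m inch '[[[0,0,0.02],0],[[0,0,0.04],0],[[-0.035,0,0.04],0],[[-0.07,0,0.04],0],[[-0.1,0,0.03],0],[[-0.11,-0.03,0.0],0],[[-0.11,-0.07,-0.02],0],[[-0.11,-0.11,-0.02],0],[[-0.11,-0.124,-0.02],0],[[-0.11,-0.124,-0.02],0],[[-0.11,-0.124,-0.02],0]]' 
python3 -m inch '[[[0,0,0],0],[[0,0,0],0],[[0,0,0],0],[[0,0,0],0],[[0,0,0],0]]' 1
python3 - <<'E'
from h import *
s=sense();im=camera('wrist');print(s['t'],s['tool_pos'],s['contact_force'])
for l in ["fill_grip","drain_grip","dose_grip"]:
    for d in trace('wrist',l)[:2]:
        m=d['mask'];p=watz(d['position'],s,.08);print(l,round(d['score'],2),m.sum(),d['position'],np.argwhere(m).min(0),np.argwhere(m).max(0),p.round(4),totool(p-s['tool_pos'],s).round(4))
cv2.imwrite('pics/d.png',im[:,:,::-1])
E
```

```text
t: 5.57
tool_pos: [0.586, 0.0283, 0.17]
eef_rot: [1.037, 1.57, -2.252]
contact_force: [-0.0, -0.4, 0.1]
grip_width: -0.0
t: 5.98
tool_pos: [0.586, 0.027, 0.1704]
eef_rot: [2.752, 1.571, -0.539]
contact_force: [0.3, 0.1, -0.8]
grip_width: 0.708
5.9833 [0.58604126 0.02699178 0.17043002] [ 0.26028491  0.08386562 -0.82986915]
fill_grip 0.66 1499 [184.6, 391.0] [144 371] [204 409] [ 0.5704 -0.0942  0.08  ] [ 0.0904  0.1222 -0.0026]
drain_grip 0.63 1850 [186.9, 252.7] [144 219] [201 286] [0.5869 0.0277 0.08  ] [ 0.0904 -0.0009 -0.0007]
dose_grip 0.9 983 [184.1, 112.2] [150 105] [211 127] [0.6084 0.1522 0.08  ] [ 0.0904 -0.1271 -0.0034]
```

View pics/d.png

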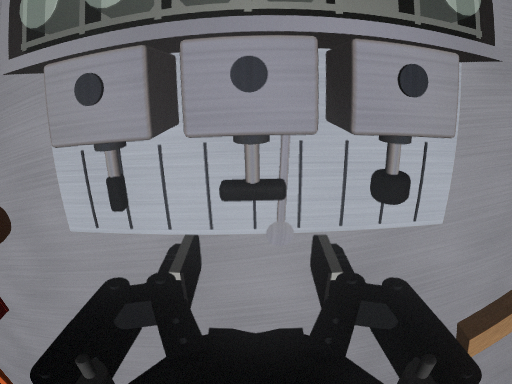

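The fill knob is home ([187,391], stem now as short as its neighbours'). The drain bar is centred at [190,253] and square to the jaws, and the dosing knob is untouched at [194,116]. I'll descend and grip.

```bash
python3 -m inch '[[[0,-0.001,0.001],0],[[0,-0.001,0.001],0],[[0.03,-0.001,0.001],0],[[0.06,-0.001,0.001],0],[[0.08,-0.001,0.001],0],[[0.1,-0.001,0.001],0],[[0.118,-0.001,0.001],0],[[0.118,-0.001,0.001],0],[[0.118,-0.001,0.001],0]]' 1
python3 -m inch '[[[0,0,0],0],[[0,0,0],0],[[0,0,0],0],[[0,0,0],0],[[0,0,0],0],[[0,0,0],0],[[0,0,0],0]]' -1 80
python3 - <<'E'
from h import *
im=camera('wrist');cv2.imwrite('pics/e.png',im[:,:,::-1])
E
```

```text
t: 6.93
tool_pos: [0.5847, 0.0289, 0.0517]
eef_rot: [0.157, 1.569, -3.133]
contact_force: [0.2, -0.4, -0.1]
grip_width: 0.999
t: 7.52
tool_pos: [0.5864, 0.0295, 0.0548]
eef_rot: [-2.656, 1.567, 0.336]
contact_force: [-1.7, 2.1, 6.2]
grip_width: 0.64
```

View pics/e.png

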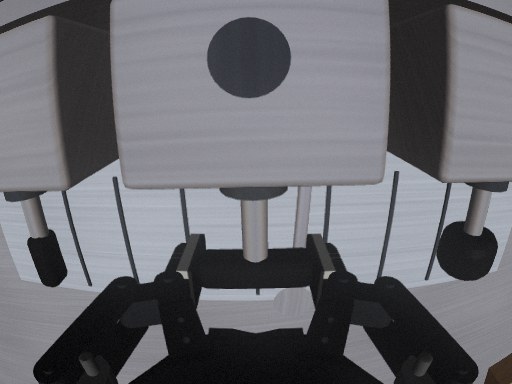

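The pads hold the bar's ends ([268,195] and [268,325]), and the opening of 0.64 matches the 56 mm bar. I'll pull.

```bash
python3 -m inch '[[[0,0,0.004],0],[[0,0,0.008],0],[[0,0,0.012],0],[[0,0,0.016],0],[[0,0,0.02],0],[[0,0,0.024],0],[[0,0,0.028],0],[[0,0,0.032],0],[[0,0,0.036],0],[[0,0,0.04],0],[[0,0,0.04],0]]'; python3 -m inch '[[[0,0,0.001],0],[[0,0,0.002],0],[[0,0,0.002],0]]'
```

```text
t: 8.48
tool_pos: [0.5467, 0.0346, 0.0548]
eef_rot: [-3.062, 1.566, -0.07]
contact_force: [-1.0, -0.4, 6.9]
grip_width: 0.64
t: 8.73
tool_pos: [0.5467, 0.0346, 0.0548]
eef_rot: [-3.062, 1.561, -0.07]
contact_force: [11.4, -2.4, 1.0]
grip_width: 0.636
```

It moved 40 mm and met the out stop. I'll release, rise and check.

```bash
python3 -m inch '[[[0,0,-0.001],0],[[0,0,-0.001],0],[[0,0,-0.001],0],[[0,0,-0.001],0],[[0,0,-0.001],0],[[0,0,-0.001],0]]' 1
python3 -m inch '[[[-0.02,0,0],0],[[-0.05,0,0],0],[[-0.08,0,0],0],[[-0.11,0,0],0],[[-0.14,0,0],0],[[-0.14,0,0],0],[[-0.14,0,0],0]]'
python3 - <<'E'
from h import *
s=sense();im=camera('wrist');print(s['t'],s['tool_pos'],s['contact_force'])
cv2.imwrite('pics/f.png',im[:,:,::-1])
E
```

```text
t: 9.23
tool_pos: [0.5445, 0.0349, 0.0522]
eef_rot: [0.484, 1.57, -2.807]
contact_force: [-0.3, 0.3, 0.3]
grip_width: 1.004
t: 9.82
tool_pos: [0.5456, 0.035, 0.1944]
eef_rot: [-3.023, 1.566, -0.031]
contact_force: [-0.3, -0.4, -0.9]
grip_width: 1.0
9.8167 [0.54555319 0.03495461 0.19444108] [-0.30804725 -0.39691929 -0.87455074]
```

View pics/f.png

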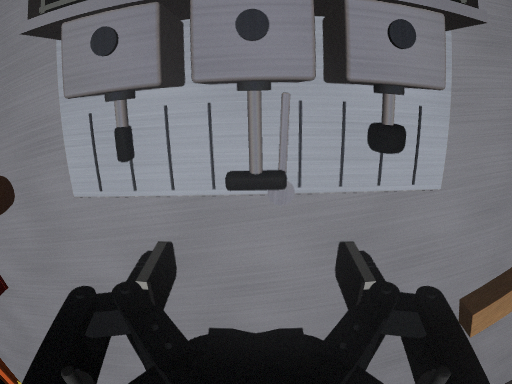

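The drain bar is fully out ([180,256]), the fill knob is home ([138,387]) and the dosing knob is still home ([143,123]). The gripper is clear of everything.

```bash
python3 -c "
from rig import *
print(finish_job())"
```

```text
the job is handed in; nothing more can be done
None
```

The job is done and handed in at about 10 s of the 45 s allowed, in the order asked.

- **Fill valve:** I pushed the round knob home with shut fingers until it met the stop, at about 17 N.
- **Drain valve:** I gripped the crossbar and pulled it 40 mm out to its stop, at about 11 N. I then let go and raised the arm clear.
- **Last checks:** The final wrist picture shows the fill knob home, the drain knob fully out and the dosing knob still home. The gripper was free, with contact force about 1 N. No check failed or disagreed.

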